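# Set the strap cutter's guide with a gauge

### The arm

A 6-joint arm with a two-finger parallel gripper is mounted at the origin on the work surface. World frame = base frame: x ahead of the robot, y to its left, z up, the work surface at z = 0. Lengths are in m, angles in degrees, forces in N, time in s.
With the tool pointing down it reaches from about 0.4 to 0.825 m from the base axis. Payload 7 kg.
Tool frame: the origin (TCP) lies midway between the tips of the shut fingers; the grasp point (between the pads) lies 19 mm behind it; z points along the fingers, y is the line along which they close (so a half turn about z gives the same grasp; the last joint's range is limited). The gripper opens to 88 mm and grips with 3 to 60 N. Pads are 19 mm wide; open, the fingers measure 130 mm over their backs; the gripper's body (78 mm by 193 mm) begins 47 mm behind the grasp point.
Start: joints at [-55.8, 20.546, 0.682, 0, -70.136, -16.507], TCP at [0.205, -0.643, 0.227] pointing down, gripper open.
Joint ranges: [-176.03, 176.03], [-82.01, 121.73], [-58.28, 71.71], [-173.87, 95.51], [-174.79, -0.11], [-173.66, 173.66]. Speed limits (degrees/s): [136.94, 136.94, 172.46, 180, 180, 180].

### API

Orientations are given as a 3x3 rotation matrix whose columns are the frame's x, y, z axes.
In Python, from rig import robot gives the robot as it stands. Calls block until the motion is done:
- robot.goto(position, orientation): joint-space move of the TCP to a pose.
- robot.servo_line(position, ori=None, speed=0.15): straight line of the TCP; ori=None keeps the orientation; speed is the mean speed in m/s.
- robot.movej(angles): joint-space move.
- robot.move_gripper(opening): opening from 0.0 (shut) to 1.0 (fully open); the grip force is fixed at half the most; returns when the fingers have stopped.
- robot.dwell(seconds).
- robot.ik(position, orientation): joint angles nearest the present ones, or None.
- robot.grab_frame(name): name is "scene" or "side" or "wrist"; returns (picture, depth): 400x640x3 uint8, red, green, blue; 400x640 float32, m along the optical axis (not along the pixel's ray), 0 where there is no reading.
- robot.camera_info(name): a dict with "vfov" (degrees; the focal length in pixels is half the picture's height over the tangent of half this angle, whatever the lens; pixels are square), "cx", "cy" (the principal point, pixels), "view" (4x4, takes a point from world to camera coordinates); the wrist camera has in their place "T_tool_cam" (4x4, takes a point from camera to tool coordinates, whose origin is the TCP and whose axes are the flange's). Camera axes: x right, y down, z forward; pixel columns grow to the right and rows downward; lengths in m; the calibration is good to about 2 mm. The wrist camera is an equidistant fisheye: a pixel r from the principal point sees the ray r / f radians off the axis. A picture is of the moment at which its call begins: read the wrist's pose just before it. camera_info takes no time and is no camera call.
A pose or a line that the arm cannot do raises robot.Unreachable and nothing moves.
- robot.job_done(): hands the job in; it is judged then, once.
Readings, each from a call of its own:
- robot.read_t(): time.
- robot.read_qpos(): joint angles.
- robot.read_qvel(): joint speeds.
- robot.read_effort(): joint torques, N m.
- robot.read_position(): TCP position.
- robot.read_tcp_rot(): TCP orientation.
- robot.read_force(): force on the tool from outside, world axes, zero at the start.
- robot.read_ft_torque(): the same for the moment, N m.
- robot.read_grip_width(): opening from 0.0 (shut) to 1.0 (fully open).
- robot.read_finger_force(): force on a finger pad.
Only numpy, scipy, OpenCV 4.12 (cv2) and the standard library are available. Lean on these libraries where they do the work, as an engineer would, in place of code of your own. Each camera call takes 0.05 s, during which the arm holds its last target. There are 200 camera calls.

### The job

Set the strap cutter's guide to the width of the thicker gauge: take the thicker of the two gauge plates from the rack, stand it upright on the bench at about the middle of the cutter's front plate, and push the loose guide block across the bench until the gauge is nipped without play between guide and plate, the guide square to the plate and its ends level with the cutter block's ends. Slide the guide without lifting it and feel for the nip, closing gently, for the plate is left at a different setting each time and must not be rammed. Leave the gauge standing nipped there, the thinner gauge in the rack and everything else where it is.

Things in the scene. Friction and masses are not known exactly. Their poses are not given: they have to be found in the camera images.
- cutter: strap cutter bolted to the bench: a steel block 130 mm long (its x) x 35 mm x 40 mm high, its front 12.5 mm from the origin towards +y, on a foot 170 mm long. A front plate stands before it (see cutter_face). A blade post (16 x 20 mm, up to 90 mm above the bench) stands on the block at x = +52 mm, y = -10 mm. Origin: middle of its length, on the bench; z up
- cutter_face (a point): centre of the block's front, 20 mm above the bench; x along it, y straight out towards the guide, z up. Parallel to it stands the front plate (130 mm long, 6 mm thick, 40 mm high) on two rods, locked with its outer face 6 to 36 mm out (y), wherever the last user left it: this setting is not reported. The plate does not give
- guide: loose guide block, dark wood on a steel sole, 130 mm long (its x) x 90 mm (its y) x 40 mm high, about 0.65 kg, too wide to grasp. Its -y side faces the cutter, roughly. Origin: centre of the underside; z up
- guide_face (a point): centre of the guide's side that faces the cutter (its -y side, 45 mm from its origin), 20 mm above the bench; axes as the guide's
- gauge_thick: the thicker gauge: loose T-shaped aluminium plate standing upright in the rack, 14 mm thick (its y); blade 60 mm wide (its x) from the foot up to 55 mm, then a tab 30 mm wide up to 100 mm; 0.2 kg. Origin: centre of the foot; z up
- gauge_thin: the thinner gauge: the same outline and material, but 9 mm thick. It also stands in the rack, at random in the left or right place. Origin: centre of the foot; z up
- rack: fixed wooden gauge rack, 156 mm (its x) x 45 mm (its y) x 36 mm high, with two slots end to end along x, centres 37 mm either side of the middle, each 66 x 17 mm, their floor 8 mm above the bench. Origin: centre of the underside; z up
- spool: cone of thread on a black foot, 60 mm across, 98 mm tall, standing loose. Not part of the job. Origin: centre of the underside
- glue_jar: jar with a screw cap, 60 mm across, 90 mm tall, standing loose. Not part of the job. Origin: centre of the underside
- polish_tin: flat round tin, 72 mm across, 28 mm tall, loose. Not part of the job. Origin: centre of the underside
- heel: black rubber shoe heel, about 85 x 60 x 30 mm, lying loose. Not part of the job. Origin: centre of the underside
- hammer: hammer lying loose at the right-hand side of the bench. Not part of the job. Origin: about the middle of its length
- bottle: bottle, 60 mm across, 160 mm tall, standing loose. Not part of the job. Origin: centre of the underside
Things that resemble listed ones, but are neither listed nor needed, are in the scene too. What is shaped like the gauge_thick but yellow is not meant.

How it is judged (in metres and radians):
On the way:
1. the guide presses the upright thick gauge against the cutter's plate (over 1 N on both sides) (contact force between guide and gauge_thick above 1 N and contact force between gauge_thick and cutter above 1 N and angle between gauge_thick's own z axis and vertical below 0.07 rad and height (world z) of gauge_thick below 0.004 m), for 0.05 s.
At the end, for the whole second after the job is handed in: Thick gauge on the bench (4 mm), upright (0.07 rad), in line with the cutter (0.06 rad), within 35 mm of its middle, touching the guide within 2.5 mm, as left by the nip; guide square (0.05 rad), flat on the bench, its ends level with the cutter's within 15 mm; both at rest (x of guide_face in the frame of cutter_face between -0.015 and 0.015 m and angle between the x axis of guide and the x axis of cutter_face, either way round below 0.05 rad and angle between guide's own z axis and vertical below 0.03 rad and height (world z) of each of guide, gauge_thick below 0.004 m and y of gauge_thick in the frame of cutter_face between 0.011 and 0.046 m and x of gauge_thick in the frame of cutter_face between -0.035 and 0.035 m and y of gauge_thick in the frame of guide_face between -0.0095 and -0.005 m and angle between gauge_thick's own z axis and vertical below 0.07 rad and angle between the x axis of gauge_thick and the x axis of cutter_face, either way round below 0.06 rad and linear speed of each of guide, gauge_thick below 0.01 m/s).
It fails at once if the gauge or the guide is rammed against the cutter (more than 50 N) (contact force between any of gauge_thick, guide and cutter above 50 N).
It fails at once if the guide is lifted or tipped off the bench (height (world z) of guide above 0.012 m or angle between guide's own z axis and vertical above 0.15 rad).
It fails at once if the thin gauge is taken out of the rack or shifted (more than 20 mm) (distance of gauge_thin from where it was at the start of the episode above 0.02 m).
It fails at once if a bystander is moved by more than 20 mm (distance of any of spool, glue_jar, polish_tin, heel, hammer, bottle from where it was at the start of the episode above 0.02 m).
It also fails if it takes over 64 s, if anything falls off the work surface, if the arm or the gripper's body presses on something with over 40 N, if the wrist force passes 120 N, or if a joint passes its speed limit or range.

## Working session

There is one attempt and no reset: what is moved stays moved. The work goes in short steps, each a Python script; the robot and the scene stay as the last script left them, time stands still between calls to the robot, and variables do not carry over. Pictures are saved under pics/ and viewed, at most 10 in all, crops included, and the job is handed in when it is done.

```bash
mkdir -p pics; ls; cat > h.py <<'E'
import numpy as np, cv2
from rig import robot
def cam(n):
    i=robot.camera_info(n); f=200/np.tan(np.radians(i["vfov"]/2)); return i,f
def cloud(n,depth):
    i,f=cam(n); v,u=np.mgrid[0:400,0:640]
    P=np.stack([(u-i["cx"])/f*depth,(v-i["cy"])/f*depth,depth,np.ones_like(depth)],-1)
    W=P@np.linalg.inv(np.array(i["view"])).T
    return W[...,:3]
E
python3 - <<'E'
from h import *
for n in("scene","side"):
    p,d=robot.grab_frame(n); cv2.imwrite(f"pics/{n}.png",p[...,::-1]); np.savez(f"{n}.npz",p=p,d=d)
    i,f=cam(n); print(n,f,np.linalg.inv(np.array(i["view"])).round(3).tolist(),(d>0).mean())
print(robot.read_t(),robot.camera_info("wrist"))
E
```

```text
pics
scene 393.89730090877816 [[-0.467, 0.558, -0.686, 1.227], [0.884, 0.286, -0.369, 0.366], [-0.009, -0.779, -0.627, 0.643], [0.0, 0.0, 0.0, 1.0]] 0.9959140625
side 497.21014789912084 [[-0.987, -0.123, 0.101, 0.405], [-0.159, 0.76, -0.63, 0.908], [0.001, -0.638, -0.77, 1.17], [0.0, 0.0, 0.0, 1.0]] 0.99588671875
0.1 {'vfov': 65.70646984690485, 'cx': 321.47691039684224, 'cy': 202.78265102288617, 'T_tool_cam': array([[ 2.74497469e-04, -9.62669728e-01, -2.70678629e-01,
         7.33182880e-02],
       [ 9.99999836e-01,  4.00388893e-04, -4.09876626e-04,
        -1.03574601e-03],
       [ 5.02952536e-04, -2.70678472e-01,  9.62669680e-01,
        -1.59017130e-01],
       [ 0.00000000e+00,  0.00000000e+00,  0.00000000e+00,
         1.00000000e+00]])}
```

View pics/scene.png

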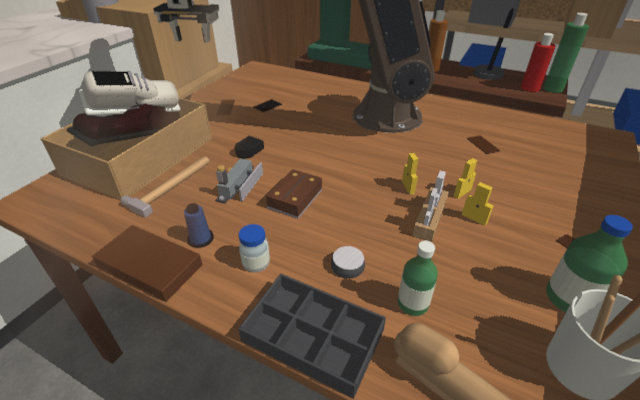

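View pics/side.png

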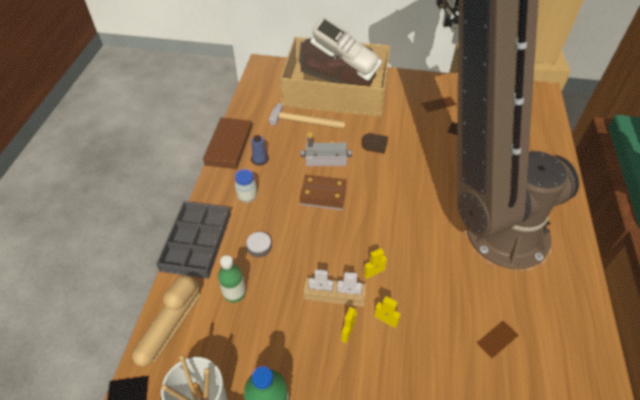

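The cutter is at scene px (240,180) / side (327,153), the guide at scene (295,193) / side (324,192), and the rack with two grey gauges at scene (432,212) / side (335,290). Yellow decoys stand around the rack. Next I'll measure with the depth clouds.

```bash
cat > m.py <<'E'
from h import *
def rect(Q,name,n):
    if len(Q)<8: print(n,name,"few");return
    c,s,a=cv2.minAreaRect((Q[:,:2]*1000).astype(np.float32))
    print(n,name,len(Q),np.round(c,1),np.round(s,1),round(a,1),"z",np.round(np.percentile(Q[:,2],[2,50,98])*1000,1))
for n in("scene","side"):
    z=np.load(n+".npz"); W=cloud(n,z["d"]); hsv=cv2.cvtColor(z["p"],cv2.COLOR_RGB2HSV)
    if n=="side": pts=dict(guide=(324,192),cut=(327,153),rack=(335,298),gL=(320,280),gR=(349,283),table=(280,330))
    else: pts=dict(guide=(295,193),cut=(238,178),rack=(430,222),gfar=(438,185),gnear=(433,200),table=(350,230))
    for k,(u,v) in pts.items(): print(n,k,W[v,u].round(4),z["p"][v,u])
    def box(u0,v0,u1,v1,zl,zh,extra=None):
        m=np.zeros((400,640),bool);m[v0:v1,u0:u1]=1
        m&=(W[...,2]>zl)&(W[...,2]<zh)
        if extra is not None:m&=extra
        m=m.astype(np.uint8); nn,l,st,_=cv2.connectedComponentsWithStats(m)
        if nn<2:return []
        return [W[l==i] for i in np.argsort(-st[1:,4])[:3]+1]
    S,H=hsv[...,1],hsv[...,0]
    B=dict(side=dict(guide=(295,170,352,215),cut=(295,125,360,172),rack=(298,262,372,308)),scene=dict(guide=(262,165,328,218),cut=(205,150,268,205),rack=(405,165,455,240)))[n]
    for Q in box(*B["guide"],.036,.045)[:1]: rect(Q,"guide",n)
    for Q in box(*B["cut"],.036,.044): rect(Q,"cut",n)
    for Q in box(*B["rack"],.031,.040): rect(Q,"rack",n)
    for Q in box(*B["rack"],.045,.12,S<70): rect(Q,"gauge",n)
    for Q in box(*B["rack"],.100,.12,S<70): rect(Q,"gtop",n)
    c=z["p"][B["rack"][1]-5:B["rack"][3]+5,B["rack"][0]-5:B["rack"][2]+5,::-1];e=z["p"][B["cut"][1]-5:B["guide"][3]+5,B["cut"][0]-5:B["guide"][2]+5,::-1]
    f=lambda c:cv2.resize(c,(390,390*c.shape[0]//c.shape[1]))[:590]
    a,b=f(c),f(e);o=np.zeros((max(len(a),len(b)),800,3),np.uint8);o[:len(a),:390]=a;o[:len(b),400:790]=b
    cv2.imwrite(f"pics/crop_{n}.png",o)
E
python3 m.py
```

```text
scene guide [ 0.5721 -0.038   0.0418] [96 61 44]
scene cut [ 0.5757 -0.2104  0.0331] [111 116 115]
scene rack [0.4884 0.282  0.0105] [98 82 64]
scene gfar [0.4455 0.2754 0.0894] [108 106 106]
scene gnear [0.5147 0.2804 0.0962] [150 145 144]
scene table [0.593  0.1216 0.0029] [150 104  67]
scene guide 1193 [548.2 -54.7] [132.4  91.5] 1.1 z [37.1 41.8 44.1]
scene cut 373 [ 566.9 -233.8] [133.   46.1] 9.6 z [36.6 41.3 43.4]
scene cut 103 [ 559.1 -182.6] [130.3   7.5] 9.5 z [36.3 40.6 43. ]
scene cut few
scene rack 525 [466.6 275.3] [158.  45.] 2.0 z [32.1 38.1 39.9]
scene rack 39 [381.5 191.6] [46.1 12.3] 53.1 z [31.6 35.2 39.9]
scene rack few
scene gauge 357 [466.7 275.6] [133.7  13.6] 2.0 z [ 46.8  85.8 111.5]
scene gtop 68 [429.9 274.3] [32.7 13.4] 1.8 z [100.7 109.8 112. ]
scene gtop 51 [503.7 275.9] [32.3  8.6] 1.9 z [100.6 109.6 111.3]
side guide [ 0.54   -0.0385  0.038 ] [130  84  54]
side cut [ 0.5571 -0.2134  0.0252] [145 145 134]
side rack [0.4596 0.2964 0.0239] [181 147  97]
side gL [0.5014 0.2798 0.0746] [198 190 182]
side gR [0.4283 0.2804 0.0812] [195 186 179]
side table [0.5839 0.3945 0.0018] [154 105  55]
side guide 962 [546.6 -55.5] [ 95.5 130.6] 89.8 z [36.4 40.2 44.5]
side cut 296 [ 565.2 -232.2] [126.5  46. ] 8.4 z [36.2 39.8 43.7]
side cut 74 [ 555.9 -183.2] [126.9   9.8] 9.4 z [36.6 39.3 43.7]
side cut few
side rack 519 [464.7 274.9] [156.  48.] 2.0 z [31.4 35.8 39.5]
side rack 17 [386.1 204.6] [16.5 14.4] 33.1 z [31.3 36.4 39.1]
side rack few
side gauge 312 [428.1 273.9] [60.  17.3] 2.8 z [ 46.   68.4 110.2]
side gauge 266 [500.7 275.4] [59.  12.9] 2.1 z [ 46.2  69.1 110.4]
side gtop 79 [428.1 273.7] [29.6 16.6] 3.7 z [101.2 107.1 111.6]
side gtop 55 [500.9 275.4] [28.5 12.9] 2.1 z [101.  107.3 111.1]
```

```bash
cat >> h.py <<'E'
def R(deg):  # tool down, closing axis (y) at deg in the world xy plane
    a=np.radians(deg); y=np.array([np.cos(a),np.sin(a),0]); z=np.array([0,0,-1.]); return np.c_[np.cross(y,z),y,z]
def wcloud(d,T):
    i,f=cam("wrist"); v,u=np.mgrid[0:400,0:640]; x,y=u-i["cx"],v-i["cy"]; r=np.hypot(x,y)+1e-9; t=np.tan(np.minimum(r/f,1.4))/r
    P=np.stack([x*t*d,y*t*d,d,np.ones_like(d)],-1)
    return (P@(T@i["T_tool_cam"]).T)[...,:3]
def shot(name):
    T=np.eye(4);T[:3,:3]=robot.read_tcp_rot();T[:3,3]=robot.read_position()
    p,d=robot.grab_frame("wrist");cv2.imwrite(f"pics/{name}.png",p[...,::-1]);np.savez(name+".npz",p=p,d=d,T=T);return p,wcloud(d,T)
E
python3 - <<'E'
from h import *
print(robot.read_tcp_rot().round(2).tolist(),robot.read_qpos())
for p in([.429,.274,.2],[.429,.274,.069],[.553,-.165,.15],[.553,-.165,.061],[.54,-.0,.012]):
  for a in(92,-88,2,-178,9.5,-170.5,99.5,-80.5):
    q=robot.ik(p,R(a)); print(p,a,None if q is None else np.round(q,0))
for n in("scene","side"):
    z=np.load(n+".npz");W=cloud(n,z["d"]).reshape(-1,3)
    a=np.radians(9.4);ex=np.array([np.cos(a),np.sin(a)]);ny=np.array([-np.sin(a),np.cos(a)]);o=np.array([.5575,-.183])
    D=W[:,:2]-o;x=D@ex;y=D@ny
    m=(abs(x)<.06)&(abs(y)<.008)&(W[:,2]>.036)&(W[:,2]<.044);k=np.polyfit(x[m],y[m],1);print(n,"plate",9.4+np.degrees(k[0]),k[1]*1000,np.percentile(y[m],[3,97])*1000)
E
```

```text
[[-0.95, -0.3, -0.0], [-0.3, 0.95, 0.0], [0.0, 0.0, -1.0]] [-5.58023193e+01  2.05859256e+01  6.38969708e-01 -1.73422302e-02
 -7.01359470e+01 -1.65063428e+01]
[0.429, 0.274, 0.2] 92 [  55.    6.  -22.    0.  -62. -143.]
[0.429, 0.274, 0.2] -88 [ 55.   6. -22.   0. -62.  37.]
[0.429, 0.274, 0.2] 2 [ 55.   6. -22.   0. -62. 127.]
[0.429, 0.274, 0.2] -178 [ 55.   6. -22.   0. -62. -53.]
[0.429, 0.274, 0.2] 9.5 [ 55.   6. -22.   0. -62. 135.]
[0.429, 0.274, 0.2] -170.5 [ 55.   6. -22.   0. -62. -45.]
[0.429, 0.274, 0.2] 99.5 [  55.    6.  -22.    0.  -62. -135.]
[0.429, 0.274, 0.2] -80.5 [ 55.   6. -22.   0. -62.  45.]
[0.429, 0.274, 0.069] 92 [  55.   14.  -32.   -0.  -44. -143.]
[0.429, 0.274, 0.069] -88 [ 55.  14. -32.   0. -44.  37.]
[0.429, 0.274, 0.069] 2 [ 55.  14. -32.   0. -44. 127.]
[0.429, 0.274, 0.069] -178 [ 55.  14. -32.   0. -44. -53.]
[0.429, 0.274, 0.069] 9.5 [ 55.  14. -32.   0. -44. 135.]
[0.429, 0.274, 0.069] -170.5 [ 55.  14. -32.   0. -44. -45.]
[0.429, 0.274, 0.069] 99.5 [  55.   14.  -32.   -0.  -44. -135.]
[0.429, 0.274, 0.069] -80.5 [ 55.  14. -32.   0. -44.  45.
[... 815 characters left out ...]
.  21. -24.   0. -46. -83.]
[0.553, -0.165, 0.061] -80.5 [  3.  21. -24.   0. -46.  97.]
[0.54, -0.0, 0.012] 92 [  21.   22.  -31.   -0.  -38. -109.]
[0.54, -0.0, 0.012] -88 [ 21.  22. -31.   0. -38.  71.]
[0.54, -0.0, 0.012] 2 [ 21.  22. -31.   0. -38. 161.]
[0.54, -0.0, 0.012] -178 [ 21.  22. -31.   0. -38. -19.]
[0.54, -0.0, 0.012] 9.5 [ 21.  22. -31.   0. -38. 169.]
[0.54, -0.0, 0.012] -170.5 [ 21.  22. -31.   0. -38. -11.]
[0.54, -0.0, 0.012] 99.5 [  21.   22.  -31.    0.  -38. -101.]
[0.54, -0.0, 0.012] -80.5 [ 21.  22. -31.   0. -38.  79.]
scene plate 9.281568797500093 1.180659279187547 [-2.6106163   3.67375192]
side plate 8.929462692084178 0.3315953303238052 [-4.18452763  4.7999589 ]
```

```bash
cat > s1.py <<'E'
from h import *
try: robot.goto([.50,-.12,.25],R(-80.5))
except robot.Unreachable as e: print("unr");raise
shot("w1"); print(robot.read_t())
robot.goto([.429,.274,.17],R(-88)); robot.move_gripper(0.45); shot("w2")
print(robot.read_t(),robot.read_force())
E
python3 s1.py; cat > fit.py <<'E'
from h import *
import sys
def load(n):
    z=np.load(n+".npz"); return z["p"],wcloud(z["d"],z["T"])
def comps(W,zl,zh,x0,x1,y0,y1,minn=60):
    m=(W[...,2]>zl)&(W[...,2]<zh)&(W[...,0]>x0)&(W[...,0]<x1)&(W[...,1]>y0)&(W[...,1]<y1)
    n,l,st,_=cv2.connectedComponentsWithStats(m.astype(np.uint8),connectivity=4)
    for i in range(1,n):
        if st[i,4]>=minn:
            Q=W[l==i];c,s,a=cv2.minAreaRect((Q[:,:2]*1000).astype(np.float32));print(st[i,4],np.round(c,1),np.round(s,1),round(a,2),"zmed",round(np.median(Q[:,2])*1000,1))
E
python3 - <<'E'
from fit import *
p,W=load("w1"); comps(W,.036,.046,.45,.66,-.27,.02)
p,W=load("w2"); print();comps(W,.03,.045,.36,.56,.2,.34);print();comps(W,.095,.118,.36,.56,.2,.34,30)
E
```

```text
2.3
4.8167 [ 0.31466161 -0.90606923  0.10772296]
7866 [546.5 -57.9] [131.3  91.1] 0.16 zmed 40.9
553 [ 557.1 -185.6] [129.9   7.5] 9.55 zmed 40.6
2620 [ 564.9 -232. ] [130.1  36.8] 9.73 zmed 40.8

4978 [464.6 272.9] [156.7  45.1] 1.79 zmed 36.8
76 [392.5 206.2] [ 2.1 13.9] 37.04 zmed 37.4

563 [500.6 273.2] [29.4  9.3] 2.28 zmed 108.8
750 [428.4 271.2] [30.6 13.1] 1.87 zmed 108.7
```

View pics/w2.png

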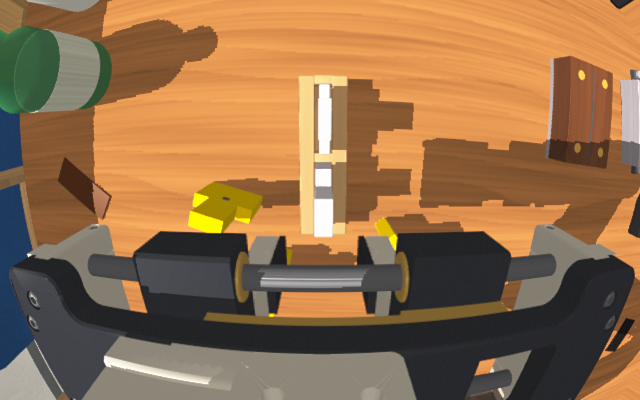

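View pics/w1.png

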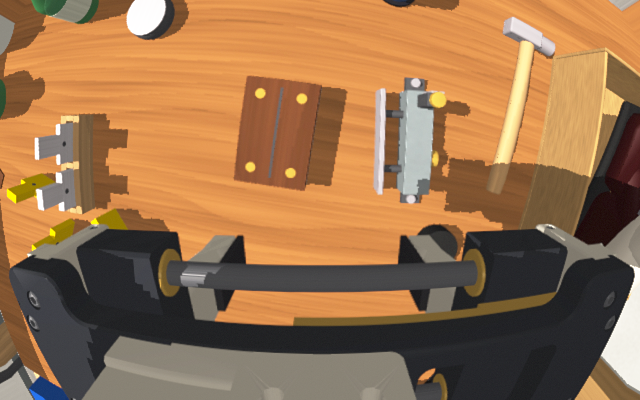

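```bash
cat > s2.py <<'E'
from h import *
g=np.array([.4285,.2725])
robot.goto([*g,.13],R(-88.2)); robot.servo_line([*g,.069],speed=.08); robot.move_gripper(0.0)
print("grip",robot.read_grip_width()*88,robot.read_finger_force(),robot.read_position(),robot.read_t())
robot.servo_line([*g,.075],speed=.03);print(robot.read_force())
robot.servo_line([*g,.21],speed=.15); print(robot.read_grip_width()*88)
a=np.radians(9.6);n=np.array([-np.sin(a),np.cos(a)]);pl=np.array([.5571,-.1856]);o=pl+n*.019
robot.goto([*o,.21],R(-80.4)); print(robot.read_t(),robot.read_position())
robot.servo_line([*o,.09],speed=.12); shot("w3"); robot.servo_line([*o,.0632],speed=.05); robot.dwell(.2)
f0=robot.read_force();print("pre",f0,robot.read_t())
E
python3 s2.py
python3 - <<'E'
from fit import *
p,W=load("w3"); comps(W,.036,.046,.45,.66,-.27,.02);print();comps(W,.052,.09,.5,.6,-.2,-.13)
E
```

```text
grip 14.118172012717745 29.998852014541626 [0.42856332 0.27259268 0.06919248] 6.55
[ 0.38469059  0.3720901  -2.21923582]
13.912699924113065
9.625 [ 0.5540839  -0.16608319  0.20993044]
pre [ 0.34430632  0.39694794 -2.2950934 ] 11.7083
12959 [552.9 -58. ] [117.2  91. ] 0.17 zmed 40.8
895 [ 581.7 -181.9] [79.3  6.4] 8.91 zmed 40.7
3884 [ 592.3 -227.3] [73.6 35.6] 9.37 zmed 40.8
71 [ 583.6 -163.2] [ 1.1 13.3] 9.91 zmed 41.6

970 [ 576.3 -164.4] [16.1 13.7] 10.45 zmed 85.1
```

View pics/w3.png

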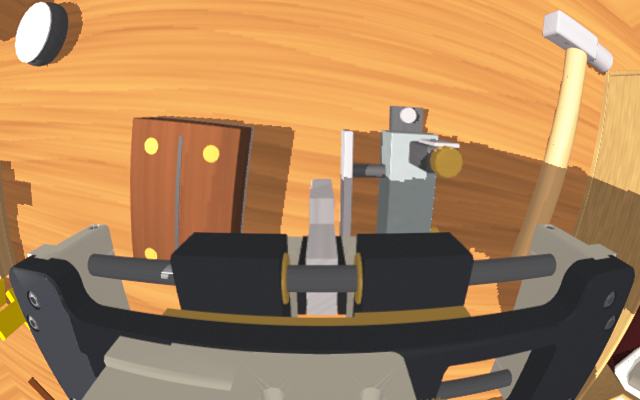

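The gauge is held at px (320,230), upright and parallel to the plate at px (347,190), with a small gap. I'll close that gap by feel, set the gauge down and release it.

```bash
cat > s3.py <<'E'
from h import *
a=np.radians(9.6);n=np.array([-np.sin(a),np.cos(a),0])
f0=robot.read_force(); p=robot.read_position(); p0=p.copy()
for k in range(30):
    p=p-n*.0005; robot.servo_line(p,speed=.012); f=(robot.read_force()-f0)@n
    if f>2: break
print("contact",k,f,(robot.read_position()-p0)@n*1000)
p=p+n*.0008; robot.servo_line(p,speed=.02)
f1=robot.read_force()[2]
for k in range(10):
    p=p-[0,0,.0005]; robot.servo_line(p,speed=.02); fz=robot.read_force()[2]-f1
    if fz>2: break
print("down",k,fz,robot.read_position(),robot.read_force()-f0)
robot.move_gripper(0.3); c=robot.read_position(); np.save("gauge.npy",c)
robot.servo_line(c+[0,0,.10],speed=.12); print(robot.read_t(),robot.read_force())
shot("w4")
E
python3 s3.py
python3 - <<'E'
from fit import *
p,W=load("w4"); comps(W,.036,.046,.45,.66,-.27,.02);print();comps(W,.09,.106,.5,.6,-.25,-.13);comps(W,.05,.06,.5,.6,-.25,-.13,40)
E
```

```text
contact 16 3.6659906421503266 -8.142149390575577
down 4 2.063245626848857 [ 0.55557272 -0.17448475  0.06124459] [-1.50434863  0.06420039  2.89971145]
18.9417 [-0.411293   -0.46713133 -0.51502498]
9674 [546.4 -58.1] [130.4  91.2] 0.36 zmed 40.8
797 [ 557. -186.] [128.5   6.6] 9.43 zmed 40.7
3470 [ 577.5 -230. ] [104.3  37. ] 9.92 zmed 40.8

796 [ 555.5 -175.5] [30.1 14.3] 9.53 zmed 100.7
304 [ 577.1 -171.8] [15.3 14.8] 9.58 zmed 55.7
```

```bash
python3 - <<'E'
from fit import *
for n in("scene","side"):
    z=np.load(n+".npz"); W=cloud(n,z["d"])
    print(n);comps(W,.02,.034,.55,.75,-.05,.2,40);comps(W,.07,.1,.58,.78,-.17,.02,30)
for p in([.541,.025,.06],[.541,.025,.010],[.54,-.07,.010]):print(robot.ik(p,R(-170.4)))
E
```

```text
scene
117 [590.8 -15.9] [34.9 73.5] 57.12 zmed 26.7
691 [696.6 161.2] [66.6 65.3] 82.96 zmed 29.8
87 [ 769.7 -162.3] [14.8 21. ] 88.1 zmed 86.8
223 [766.1 -19.7] [53.1 27.7] 89.89 zmed 91.7
side
56 [579.6 -12.5] [57.3  7. ] 0.39 zmed 26.9
390 [695.5 159.9] [65.3 67.1] 19.51 zmed 27.6
54 [ 768.4 -162.4] [14.8 23.2] 89.72 zmed 83.3
157 [765.  -19.3] [53.8 29.3] 89.57 zmed 89.1
[ 23.3872      17.84530623 -28.14197614   0.         -44.01271762
 -13.7872    ]
[ 23.3872      21.99175983 -30.66822531   0.         -37.34001486
 -13.7872    ]
[ 13.23822164  22.20286506 -30.28754711   0.         -37.50958783
  -3.63822164]
```

```bash
cat > s4.py <<'E'
from h import *
robot.servo_line(robot.read_position()+[0,0,.05],speed=.2)
robot.goto([.541,.027,.09],R(-170.4)); robot.move_gripper(0.8)
robot.servo_line([.541,.027,.010],speed=.1); f0=robot.read_force(); np.save("f0.npy",f0); print(robot.read_t(),f0)
y=.027
while y>-.0575:
    y-=.005; robot.servo_line([.541,y,.010],speed=.035); f=robot.read_force()-f0; print(round(y,4),f.round(1),end=";")
    if abs(f[:2]).max()>12: print("STOP");break
print(robot.read_t()); shot("w5")
E
python3 s4.py
python3 - <<'E'
from fit import *
p,W=load("w5"); comps(W,.036,.046,.45,.66,-.27,.02);print();comps(W,.09,.106,.5,.6,-.25,-.13);comps(W,.05,.06,.5,.6,-.25,-.13,40)
E
```

```text
22.9333 [ 0.04295318 -0.69691513  0.97000829]
0.022 [-0.9  1.3 -0.6];0.017 [ 0.   0.7 -0.4];0.012 [-0.1  0.8  0.1];0.007 [-0.5  0.8 -0.7];0.002 [-0.5  1.3 -1.4];-0.003 [ 0.4  0.9 -0.3];-0.008 [ 0.3  1.3 -0.6];-0.013 [-0.2  0.1 -0.9];-0.018 [ 0.2  0.7 -1.3];-0.023 [ 0.   0.5 -1.2];-0.028 [ 0.5  1.3 -1. ];-0.033 [-0.3  0.5 -1. ];-0.038 [-0.6  0.6 -0.6];-0.043 [ 0.4  0.4 -0.8];-0.048 [ 1.   1.4 -1.1];-0.053 [-0.1  0.8 -1.2];-0.058 [-1.1  1.3 -0.5];27.8917
692 [ 604.9 -175.4] [32.   6.2] 1.24 zmed 40.5
803 [ 507.7 -193.4] [30.4  6.4] 10.06 zmed 40.5
878 [ 553.8 -168.7] [59.4  1.4] 9.7 zmed 41.2
56761 [ 552.7 -111.8] [130.9  95.8] 9.28 zmed 40.9

2539 [ 554.5 -173.3] [60.2 11.2] 10.47 zmed 55.7
```

View pics/w5.png

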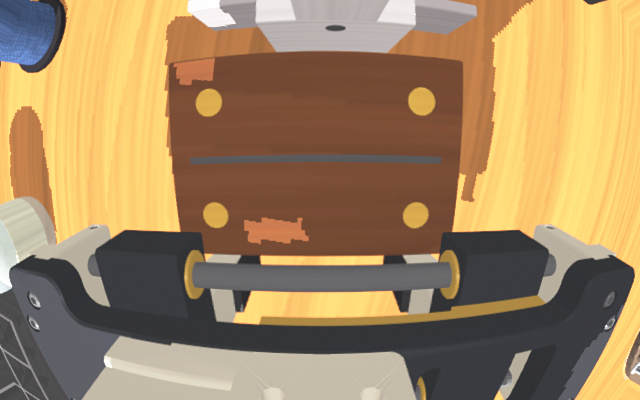

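The guide is square (9.3° against the plate's 9.5°), about 8 mm short of the gauge and about 8 mm off along x. I'll creep in with a slight sideways bias, then feel for the nip.

```bash
cat > s5.py <<'E'
from h import *
a=np.radians(9.5);n=np.array([-np.sin(a),np.cos(a),0]);ex=np.array([n[1],-n[0],0]);f0=np.load("f0.npy")
def F():
    s=[]
    for _ in range(4): s.append(robot.read_force()-f0); robot.dwell(.02)
    return np.median(s,0)@n
p=robot.read_position();p[2]=.010;p0=p.copy()
for k in range(4):
    p=p-n*.0012-ex*.0012; robot.servo_line(p,speed=.02); f=F(); print(round(f,1),end=" ")
    if f>6: break
print("|")
for k in range(50):
    p=p-n*.0004; robot.servo_line(p,speed=.01); f=F(); print(round(f,1),end=" ")
    if f>5: break
robot.dwell(.3); print("\nF",F(),"moved",(p0-robot.read_position())@n*1000,robot.read_t()); shot("w6")
E
python3 s5.py
python3 - <<'E'
from fit import *
p,W=load("w6"); comps(W,.036,.046,.45,.66,-.27,.02);print();comps(W,.05,.06,.5,.6,-.25,-.13,40)
E
```

```text
0.8 1.9 2.7 2.3 |
4.3 5.2 
F 5.373267254372026 moved 5.509233459053255 30.2083
989 [ 602.6 -177.9] [37.3  7.1] 10.53 zmed 40.7
949 [ 507.8 -193.6] [31.3  6.9] 8.42 zmed 40.6
795 [ 553.8 -168.7] [59.3  1.1] 9.59 zmed 41.1
56732 [ 550.6 -117.5] [130.7  95.7] 9.69 zmed 40.9

2971 [ 555.  -175.4] [60.6 15.1] 10.12 zmed 55.7
```

View pics/w6.png

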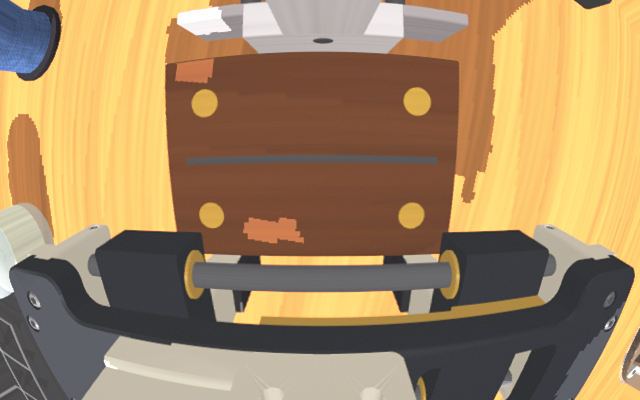

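The 5 N may be only sliding friction, since the cloud still shows about 3 mm of gap. I'll carry on in small steps and look for a steep rise in force.

```bash
sed -e '/for k in range(4):/,/print("|")/d' -e 's/range(50)/range(25)/;s/\.0004/.0003/;s/f>5/f>13/;s/"w6"/"w7"/' s5.py > s6.py; grep -n "def F" -A4 s6.py | head -5; python3 - <<'E'
s=open('s5.py').read()
a=s.index("for k in range(4)");b=s.index("for k in range(50)")
s=s[:a]+s[b:]
s=s.replace("range(50)","range(25)").replace(".0004",".0003").replace("f>5","f>13").replace('"w6"','"w7"')
open('s6.py','w').write(s)
E
python3 s6.py
python3 - <<'E'
from fit import *
p,W=load("w7"); comps(W,.036,.046,.45,.66,-.27,.02);print();comps(W,.05,.06,.5,.6,-.25,-.13,40)
E
```

```text
3:def F():
4-    s=[]
5-    for _ in range(4): s.append(robot.read_force()-f0); robot.dwell(.02)
6-    return np.median(s,0)@n
7-p=robot.read_position();p[2]=.010;p0=p.copy()
5.7 6.0 5.5 5.7 5.8 5.2 5.4 5.8 5.7 6.0 5.6 6.3 8.1 10.6 12.5 14.4 
F 13.99816262427321 moved 3.6527104119586498 35.6917
1009 [ 600.8 -178.3] [40.4  6.9] 9.34 zmed 40.7
973 [ 508.3 -193.8] [31.8  7.1] 8.62 zmed 40.5
57152 [ 551.3 -121.2] [130.6  96.2] 9.8 zmed 40.9

2837 [ 554.9 -175.6] [60.  14.7] 9.56 zmed 55.7
```

A clear nip: friction sat steady at about 5.7 N, then force rose to 14 N. Now I'll back straight off and verify.

```bash
python3 - <<'E'
from h import *
a=np.radians(9.5);n=np.array([-np.sin(a),np.cos(a),0])
p=robot.read_position(); robot.servo_line(p+n*.01,speed=.02); robot.servo_line(p+n*.03,speed=.08)
robot.servo_line(p+n*.03+[0,0,.17],speed=.15); robot.goto([.50,-.10,.25],R(-80.5)); shot("w8"); print(robot.read_t())
from fit import comps,load
_,W=load("w8"); comps(W,.036,.046,.45,.66,-.27,.02);print();comps(W,.09,.106,.5,.6,-.25,-.13);comps(W,.05,.06,.5,.6,-.25,-.13,40)
E
```

```text
39.6667
7985 [ 553.1 -124. ] [129.  91.] 9.82 zmed 40.9
183 [ 595.8 -179.3] [49.8  7.4] 8.11 zmed 40.7
2485 [ 564.9 -232.5] [128.7  38. ] 9.87 zmed 40.8
158 [ 513.2 -193.2] [39.3  6.9] 9.27 zmed 40.7

451 [ 555.4 -175.5] [30.  14.7] 10.93 zmed 100.6
339 [ 555.3 -175.2] [60.5 14.3] 8.26 zmed 55.7
```

View pics/w8.png

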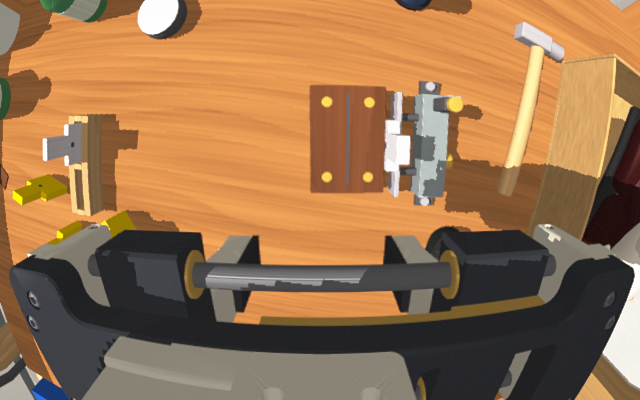

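The gauge at px (398,145) stands upright between the plate and the guide at px (348,138). The guide is square, its ends about 6 mm off level with the cutter's, and the thin gauge is still in the rack.

```bash
python3 -c "
from rig import robot
print(robot.job_done())"
```

```text
the job is handed in; nothing more can be done
None
```

The job is handed in at about 40 s of 64 s, result not reported back: the thick gauge stands nipped (about 8 N at closing) between plate and guide, the guide is square to within about 0.3° with its ends about 6 mm off level (15 mm allowed), and the thin gauge is still in the rack.

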